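# Lay an empty bottle box down on the packing board

## Robot

A 6-joint arm with a two-finger parallel gripper is mounted at the origin on the work surface. World frame = base frame: x ahead of the robot, y to its left, z up, the work surface at z = 0. Lengths are in mm, angles in rad, forces in N, time in s.
With the tool pointing down it reaches from about 400 to 925 mm from the base axis. Payload 12.5 kg.
Tool frame: the origin (TCP) lies at the very end of the fingers, on their centre line; the grasp point (between the pads) lies 19 mm behind it; z points along the fingers, y is the direction in which the jaws open and shut (so a half turn about z gives the same grasp; the last joint's range is limited). The gripper opens to 95 mm and grips with 3 to 60 N. Pads are 20 mm wide; open, the fingers measure 119 mm over their backs; the gripper's body (75 mm by 180 mm) begins 59 mm behind the grasp point.
Start: joints at [1.093, 0.491, 1.559, -0, 1.092, -0.106], TCP at [227.043, 582.321, 214.661] pointing down, gripper open.
Joint ranges: [-3.1, 3.1], [-0.84, 2.19], [0.05, 2.79], [-1.13, 4.28], [0.06, 2.93], [-2.69, 2.69]. Speed limits (rad/s): [2.22, 2.22, 2.79, 3.14, 3.14, 3.14].

## Interface

Orientations are given as [roll, pitch, yaw] about the fixed x, y, z axes, in that order (R = Rz(yaw) Ry(pitch) Rx(roll)).
In Python, from cell import env gives the robot as it stands.
- The arm moves only by the shell command python3 -m pendant 'ROWS'. ROWS is JSON, a list that holds one entry, the list of rows, each a list of 5 numbers: the opening, from 0 (shut) to 1 (fully open), then the shift along the tool's x, y, z in m, then the turn about the tool's z in rad. A call has exactly 8 rows; each row is the pose to reach, as a shift and turn from the pose commanded when the call began, along the tool's axes at that moment; what a row does not reach only later rows make up. A row lasts 1/10 s, in which the tool goes at most 50 mm and 8.59 degrees, less where a joint would pass 70% of its speed; a pose out of reach is approached as far as the arm can. A call with a gripper value outside its range is refused whole. The fingers move at their own pace and stop on an object; the grip force is fixed at half the most. Time passes only in rows, so rows that repeat a pose let the fingers close, or fill a call up. It gives the time, the measured TCP pose, the force and the opening at its end, in the units of the state.
- env.state(): the state, without advancing time (a new reading comes with each control period).
- env.read_camera(name): name is "side" or "top" or "wrist"; returns a dict with "image" (420x560x3 uint8, blue, green, red), "range_z" (420x560 float32, mm along the optical axis (not along the pixel's ray), 0 where there is no reading), "fx", "fy", "cx", "cy" (pixels), "rvec" (rotation vector, rad) and "tvec" (3), from world to camera coordinates, as OpenCV has them; the wrist camera has in their place "tool_from_camera" (4x4, takes a point from camera to tool coordinates, whose origin is the TCP and whose axes are the flange's). Camera axes: x right, y down, z forward; pixel columns grow to the right and rows downward; lengths in mm; the calibration is good to about 2 mm. A picture is of the moment at which its call begins: read the wrist's pose just before it.
- env.job_done(): hands the job in, once; it reports no verdict.
The state is a dict: "t": time; "joints": joint angles; "qvel": joint speeds; "tau": joint torques, N m; "eef_pos": TCP position; "tcp_rot": TCP orientation; "ft_force": force on the tool from outside, world axes, zero at the start; "moment": the same for the moment, N m; "opening": opening from 0.0 (shut) to 1.0 (fully open).
Only numpy, scipy, OpenCV 4.12 (cv2) and the standard library are available. Lean on these libraries where they do the work, as an engineer would, in place of code of your own. Each camera call takes 0.05 s, during which the arm holds its last target. There are 200 camera calls.

## Task

The empty pale wooden bottle box is standing on end on the packing board. Without gripping or lifting it, push it over with the fingertips so that it lies on its back on the board, open front up, then push it along the board until its head end is square and flush against the red stop bar. Leave the bottle, the lid and all other things on the table where they are.

Things in the scene. Friction and masses are not known exactly. Their poses are not given: they have to be found in the camera images.
- board: dark wooden packing board fixed to the table, 470 x 200 mm, 12 mm thick. Origin: centre of its underside (on the table); x along its length towards the stop, y across, z up. A red stop bar 20 mm thick lies across its +x end, its top 42 mm above the table; its inner face, which the box must meet, is at board x = +215 mm.
- box: loose empty pale wooden box, 80 x 80 x 250 mm, 0.3 to 0.65 kg, walls 8 mm, ends 12 mm thick, one long side (the front) open. Origin: centre of its foot (outside of the lower end). z: from foot to head, up at the start; x: from open front (rim at x = -40 mm) to closed back (x = +40 mm). It starts upright on the board, its back towards the stop bar within 10 degrees.
- box_heel (a point): middle of the box's lower back edge, at box (40, 0, 0) mm. Pushed along its +x near the top with a few newtons, the box tips over this edge, which stays on the board; once the top has moved some 75 mm it falls by itself onto its back, its head about 25 to 65 mm short of the stop bar.
- box_head (a point): centre of the box's head end (outside), at box (0, 0, 250) mm: the end that must meet the stop bar. Lying on its back the box is 80 mm high, its foot end faces away from the stop, and it slides on the board under a push of up to about 6 N at the foot; a sideways nudge of a few newtons near the foot turns it.
- bottle: full green half bottle with a red cap, 62 mm diameter, 235 mm tall, standing loose on the table beside the board. Origin: centre of its underside. Leave alone.
- lid: the box's pale wooden lid, a 245 x 70 x 6 mm panel lying loose on the table on the other side of the board, its length along its x. Origin: centre of its underside. Leave alone.
- dark_box: closed dark wooden box, 80 x 80 x 250 mm, standing loose on the table away from the board. Origin: centre of its underside. Leave alone.
- jar: amber glass jar with a cork-coloured cap, 84 mm diameter, 110 mm tall, loose on the table. Origin: centre of its underside. Leave alone.
- tin: green tin, 72 mm diameter, 90 mm tall, loose on the table. Origin: centre of its underside. Leave alone.
- mallet: hammer lying loose on the table at the left, its handle along its x. Leave alone.
Things that resemble listed ones, but are neither listed nor needed, are in the scene too. What is shaped like the box but orange or turquoise is not meant.

How it is judged:
By the outcome, as a careful person would: the job done as asked, in the order asked, and still so for the second after the job is handed in, with the robot touching nothing.
It also fails if it takes over 61 s, if anything falls off the work surface, if the arm or the gripper's body presses on something with over 40 N, if the wrist force passes 120 N, or if a joint passes its speed limit or range.

## Working session

There is one attempt and no reset: what is moved stays moved. The work goes in short steps, Python scripts to look and compute and a shell command to move; the robot and the scene stay as the last step left them, time stands still between calls to the robot, and variables do not carry over. Pictures are saved under pics/ and viewed, about 8 in all and at most 12, crops included, and the job is handed in when it is done.

```bash
ls; mkdir -p pics; cat > h.py <<'E'
import numpy as np, cv2
from cell import env
def snap(n,save=None):
    c=env.read_camera(n)
    if save: cv2.imwrite('pics/'+save,c['image'])
    return c
def world(c):
    z=c['range_z'].astype(float); v,u=np.mgrid[:z.shape[0],:z.shape[1]]
    P=np.stack([(u-c['cx'])/c['fx']*z,(v-c['cy'])/c['fy']*z,z],-1)
    R=cv2.Rodrigues(np.array(c['rvec'],float))[0]; t=np.array(c['tvec'],float).ravel()
    W=(P-t)@R; W[z==0]=np.nan
    return W
E
python3 - <<'E'
from h import *
s=env.state(); print(s['t'],s['eef_pos'],s['tcp_rot'])
a=snap('top','top0.png'); b=snap('side','side0.png')
np.save('top0.npy',world(a)); np.save('side0.npy',world(b))
E
```

```text
pics
0.0 [226.9267461  582.08919271 214.05407044] [-3.14049767e+00 -1.29075464e-04  2.76976202e+00]
```

View pics/top0.png

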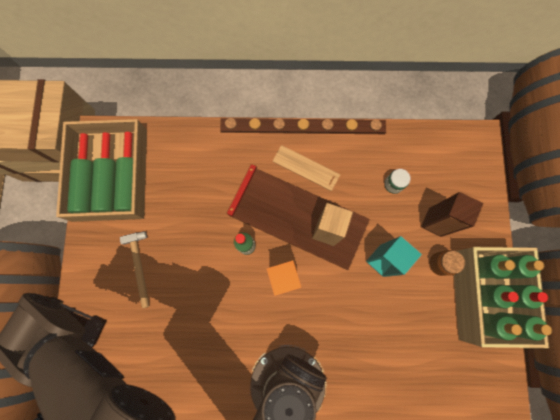

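View pics/side0.png

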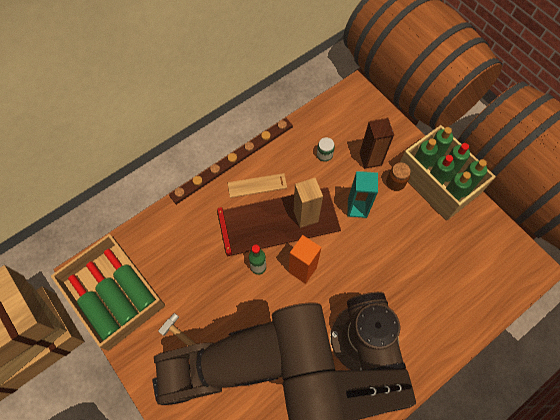

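The pale box's top is at about (335,220) in the top view, and the red bar runs from (253,168) to (231,214). The bottle is at (244,241), the orange decoy at (284,278) and the turquoise one at (395,257). Next I measure their positions.

```bash
python3 - <<'E'
from h import *
W=np.load('top0.npy'); I=cv2.imread('pics/top0.png').astype(int)
def rect(m,n):
    p=W[m]; r=cv2.minAreaRect(p[:,:2].astype(np.float32)); print(n,len(p),'med z',np.round(np.median(p[:,2]),1),'c',np.round(r[0],1),'size',np.round(r[1],1),'ang',round(r[2],2)); print(np.round(cv2.boxPoints(r)).tolist())
v,u=np.mgrid[:420,:560]
win=lambda a,b,c,d:(u>a)&(u<b)&(v>c)&(v<d)
z=W[...,2]
rect(win(310,360,195,250)&(z>242)&(z<275),'boxtop')
rect(win(222,262,160,222)&(I[...,2]>110)&(I[...,1]<60)&(z>35)&(z<50),'bar')
rect(win(222,375,160,275)&(z>7)&(z<18)&(I.sum(-1)<200),'board')
for n,w,lo in [('bottle',(228,260,228,258),60),('orange',(262,305,245,298),50),('turq',(362,425,232,280),50),('lid',(268,345,142,192),3.5),('dark',(420,485,190,238),200)]:
    rect(win(*w)&(z>lo)&(z<300),n); print(np.nanmax(z[win(*w)]))
S=np.load('side0.npy');print(np.round(S[185,312]),np.round(S[210,310]))
E
```

```text
boxtop 768 med z 262.4 c [ 514.9 -132.5] size [80.2 81.3] ang 71.4
[[464.0, -158.0], [541.0, -183.0], [566.0, -107.0], [489.0, -82.0]]
bar 225 med z 42.3 c [657.8 169.5] size [ 18.3 195.8] ang 66.15
[[565.0, 201.0], [744.0, 121.0], [751.0, 138.0], [572.0, 217.0]]
board 3352 med z 12.7 c [529.4 -59.5] size [510.4 244.6] ang 66.99
[[317.0, -247.0], [542.0, -342.0], [742.0, 128.0], [517.0, 223.0]]
bottle 339 med z 159.1 c [460.3 148.1] size [59.9 59.5] ang 41.98
[[418.0, 150.0], [458.0, 106.0], [502.0, 146.0], [463.0, 190.0]]
241.19715454692056
orange 782 med z 250.8 c [346.5  17.5] size [80. 80.] ang 17.47
[[296.0, 44.0], [320.0, -33.0], [397.0, -9.0], [373.0, 68.0]]
257.49656131939355
turq 1118 med z 249.2 c [ 415.1 -326.7] size [81.  81.8] ang 47.72
[[358.0, -329.0], [418.0, -384.0], [473.0, -324.0], [412.0, -269.0]]
257.2863418905268
lid 1779 med z 7.3 c [755.  -65.9] size [189.2 280.5] ang 0.75
[[659.0, 73.0], [662.0, -207.0], [851.0, -205.0], [848.0, 76.0]]
22.761647859957407
dark 971 med z 249.6 c [ 553.5 -524.1] size [82.5 84.1] ang 64.9
[[498.0, -544.0], [574.0, -579.0], [609.0, -505.0], [533.0, -469.0]]
256.7257649830864
[ 522. -154.  258.] [ 480. -118.  156.]
```

```bash
cat >> h.py <<'E'
from scipy.spatial.transform import Rotation as Ro
def to(*targets):
    "targets (x,y,z,yawdeg) world mm -> shift in tool axes (m), turn"
    s=env.state(); R=Ro.from_euler('xyz',s['tcp_rot'])
    print('t',round(s['t'],2),'pos',np.round(s['eef_pos'],1),'yaw',np.round(np.degrees(s['tcp_rot'][2]),1),'F',np.round(s['ft_force'],1),'op',np.round(s['opening'],3))
    for x,y,z,w in targets:
        d=R.inv().apply(np.array([x,y,z])-s['eef_pos'])/1000
        a=-((w-np.degrees(s['tcp_rot'][2])+180)%360-180)
        print(np.round(d,4),'turn',round(np.radians(a),3))
E
python3 -c "
from h import *
to((450,250,320,105),(485,-210,320,71.4))"
```

```text
t 0.1 pos [227.  582.1 214.1] yaw 158.7 F [-0.1  0.2  0.5] op 1.001
[-0.3284 -0.2285 -0.1057] turn 0.937
[-0.5282 -0.6443 -0.1053] turn 1.524
```

```bash
python3 -m pendant '[[[0.65,0,0,-0.045,0.1],[0.65,-0.03,-0.02,-0.08,0.22],[0.65,-0.065,-0.045,-0.1,0.35],[0.65,-0.1,-0.07,-0.106,0.48],[0.65,-0.14,-0.095,-0.106,0.6],[0.65,-0.18,-0.12,-0.106,0.7],[0.65,-0.22,-0.15,-0.106,0.8],[0.65,-0.26,-0.18,-0.106,0.9]]]'
python3 -c "
from h import *
to((450,250,320,105),(490,-205,320,71.4))"
```

```text
t: 0.9
eef_pos: [404.5, 318.4, 320.5]
tcp_rot: [-3.141, -0.0, 1.866]
ft_force: [1.0, 1.4, -0.0]
opening: 0.655
t 0.9 pos [404.5 318.4 320.5] yaw 106.9 F [ 1.   1.4 -0. ] op 0.655
[-0.0787  0.0237  0.0005] turn 0.033
[-5.256e-01 -7.040e-02  5.000e-04] turn 0.62
```

```bash
python3 -m pendant '[[[0.65,-0.045,0,0,0.08],[0.65,-0.09,0,0,0.16],[0.65,-0.135,-0.01,0,0.24],[0.65,-0.18,-0.02,0,0.32],[0.65,-0.225,-0.03,0,0.4],[0.65,-0.27,-0.035,0,0.48],[0.65,-0.315,-0.04,0,0.55],[0.65,-0.36,-0.045,0,0.62]]]'
python3 -c "
from h import *
to((490,-205,320,71.4))"
```

```text
t: 1.7
eef_pos: [466.8, -39.0, 320.6]
tcp_rot: [3.142, -0.0, 1.247]
ft_force: [0.8, 0.6, 0.3]
opening: 0.651
t 1.7 pos [466.8 -39.  320.6] yaw 71.4 F [0.8 0.6 0.3] op 0.651
[-0.15    0.0749  0.0006] turn 0.001
```

```bash
python3 -m pendant '[[[0.65,-0.04,0.02,0,0],[0.65,-0.08,0.04,0,0],[0.65,-0.12,0.06,0,0],[0.65,-0.15,0.075,0,0],[0.65,-0.15,0.075,0.03,0],[0.65,-0.15,0.075,0.06,0],[0.65,-0.15,0.075,0.085,0],[0.65,-0.15,0.075,0.085,0]]]'
python3 - <<'E'
from h import *
to((499,-180,235,71.4)); c=snap('side'); cv2.imwrite('pics/s1.png',cv2.resize(c['image'][110:310,200:440],None,fx=3,fy=3))
E
```

```text
t: 2.5
eef_pos: [489.5, -202.6, 232.8]
tcp_rot: [-3.136, -0.001, 1.25]
ft_force: [0.0, 0.1, 0.4]
opening: 0.648
t 2.5 pos [ 489.5 -202.6  232.8] yaw 71.6 F [0.  0.1 0.4] op 0.648
[ 0.0244  0.0018 -0.0022] turn 0.003
```

View pics/s1.png

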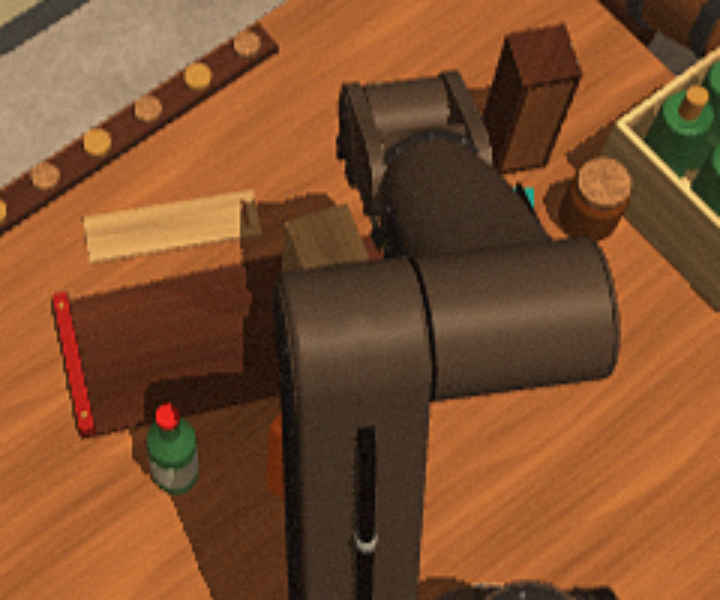

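The box's top is visible at about (320,235) in the crop and is undisturbed. The arm is above everything. Now the slow push along tool +x.

```bash
python3 -m pendant '[[[0.65,0.007,0.002,0,0],[0.65,0.014,0.002,0,0],[0.65,0.02,0.002,0,0],[0.65,0.025,0.002,0,0],[0.65,0.03,0.002,0,0],[0.65,0.036,0.002,0,0],[0.65,0.042,0.002,0,0],[0.65,0.048,0.002,0,0]]]'
```

```text
t: 3.35
eef_pos: [508.0, -157.7, 235.6]
tcp_rot: [-3.142, -0.0, 1.25]
ft_force: [-0.7, -0.5, 0.5]
opening: 0.65
```

```bash
python3 - <<'E'
from h import *
W=world(snap('top','t2.png')); z=W[...,2]
v,u=np.mgrid[:420,:560]; m=(u>290)&(u<370)&(v>170)&(v<255)&(z>225)&(z<275)
p=W[m]; print(len(p), np.round(np.nanpercentile(p,[0,50,100],axis=0)))
E
```

```text
369 [[ 488. -113.  227.]
 [ 528.  -83.  263.]
 [ 573.  -56.  271.]]
```

The box's top has moved about 25 mm and tilted, with its height rising as expected, so it is tipping. I continue.

```bash
python3 -m pendant '[[[0.65,0.007,0,0,0],[0.65,0.014,0,0,0],[0.65,0.021,0,0,0],[0.65,0.028,0,0,0],[0.65,0.034,0,0,0],[0.65,0.04,0,0,0],[0.65,0.046,0,0,0],[0.65,0.052,0,0,0]]]'
python3 - <<'E'
from h import *
W=world(snap('top','t3.png')); z=W[...,2]
v,u=np.mgrid[:420,:560]; m=(u>240)&(u<370)&(v>160)&(v<255)&(z>60)&(z<280)
p=W[m]; print(len(p), np.round(np.nanpercentile(p,[0,50,100],axis=0)))
to()
E
```

```text
t: 4.2
eef_pos: [524.4, -108.4, 235.6]
tcp_rot: [3.142, -0.0, 1.25]
ft_force: [0.1, 0.8, -0.3]
opening: 0.646
1184 [[430. -84.  61.]
 [545.   8. 224.]
 [611. 157. 270.]]
t 4.25 pos [ 524.5 -107.8  235.7] yaw 71.6 F [-0.1  1.  -0.4] op 0.648
```

View pics/t3.png

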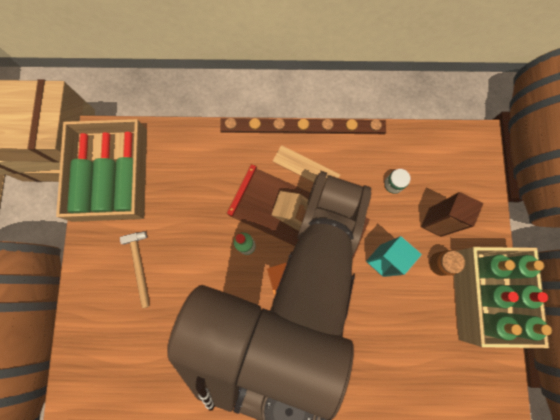

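The head end, at about (292,207), has gone well over and is tipping or falling. I push a little further, then hold.

```bash
python3 -m pendant '[[[0.65,0.006,0,0,0],[0.65,0.012,0,0,0],[0.65,0.018,0,0,0],[0.65,0.018,0,0,0],[0.65,0.018,0,0,0],[0.65,0.018,0,0,0],[0.65,0.018,0,0,0],[0.65,0.018,0,0,0]]]'
python3 - <<'E'
from h import *
W=world(snap('top','t4.png')); z=W[...,2]
v,u=np.mgrid[:420,:560]; m=(u>240)&(u<370)&(v>160)&(v<255)&(z>60)&(z<130)
p=W[m]; print(len(p), np.round(np.nanpercentile(p,[0,50,100],axis=0)))
to()
E
```

```text
t: 5.05
eef_pos: [529.9, -91.9, 235.6]
tcp_rot: [3.142, -0.0, 1.25]
ft_force: [0.3, 0.1, 0.5]
opening: 0.651
559 [[430. -34.  60.]
 [587.  93.  91.]
 [644. 164. 129.]]
t 5.1 pos [529.9 -91.9 235.6] yaw 71.6 F [1.  0.3 0.1] op 0.643
```

The box is down, with its rim at 91 mm where 92 is expected. I back off and measure the pose.

```bash
python3 -m pendant '[[[0.65,-0.03,0,0,0],[0.65,-0.06,0,0,0],[0.65,-0.09,0,0,0],[0.65,-0.11,0,0,0],[0.65,-0.11,0,0,0],[0.65,-0.11,0,0,0],[0.65,-0.11,0,0,0],[0.65,-0.11,0,0,0]]]'
python3 - <<'E'
from h import *
a=snap('top','t5.png');W=world(a); z=W[...,2]
v,u=np.mgrid[:420,:560]; m=(u>235)&(u<370)&(v>160)&(v<255)&(z>83)&(z<102)&(W[...,0]>490)
p=W[m]; r=cv2.minAreaRect(p[:,:2].astype(np.float32)); print(len(p),r,np.round(cv2.boxPoints(r)).tolist())
c=snap('wrist')
cv2.imwrite('pics/v5.png',np.hstack([cv2.resize(a['image'][150:290,210:390],(400,311)),cv2.resize(c['image'],(400,311))]))
s=env.state();to()
T=np.array(c['tool_from_camera']);zz=c['range_z'].astype(float);v,u=np.mgrid[:420,:560]
P=np.stack([(u-c['cx'])/c['fx']*zz,(v-c['cy'])/c['fy']*zz,zz],-1)@T[:3,:3].T+T[:3,3]
Q=Ro.from_euler('xyz',s['tcp_rot']).apply(P.reshape(-1,3)).reshape(P.shape)+s['eef_pos'];Q[zz==0]=np.nan
np.save('w5.npy',Q)
m=(Q[...,2]>84)&(Q[...,2]<100);p=Q[m];print(len(p))
if len(p)>9:
  r=cv2.minAreaRect(p[:,:2].astype(np.float32)); print(r,np.round(cv2.boxPoints(r)).tolist())
E
```

```text
t: 5.9
eef_pos: [495.4, -195.4, 235.6]
tcp_rot: [3.142, -0.0, 1.251]
ft_force: [-0.8, -0.8, -1.1]
opening: 0.655
548 ((570.6113891601562, 34.251129150390625), (249.67649841308594, 81.7757797241211), 71.45735931396484) [[492.0, -71.0], [570.0, -97.0], [649.0, 140.0], [572.0, 166.0]]
t 6.0 pos [ 495.4 -195.5  235.6] yaw 71.7 F [-0.4  0.6  0.8] op 0.653
4620
((524.4180297851562, -171.6877899169922), (372.8340759277344, 455.8173522949219), 78.54109191894531) [[264.0, -309.0], [711.0, -400.0], [785.0, -34.0], [338.0, 56.0]]
```

View pics/v5.png

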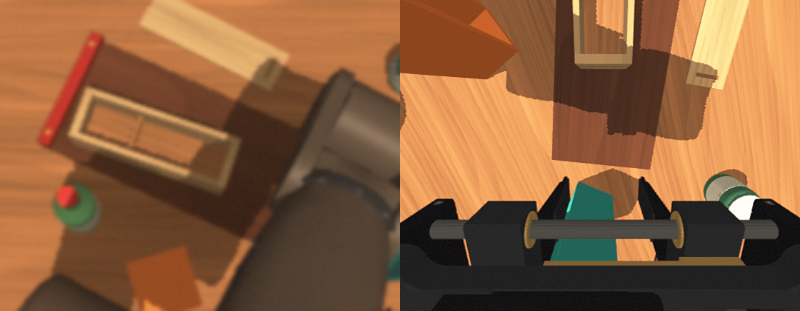

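The box lies on its back, open side up, with its rim rectangle 250 x 82 mm at 71.5° against the board's 66°. The head is about 24 mm from the bar. Before going low behind the foot, I check the forearm's clearance over the orange decoy.

```bash
python3 - <<'E'
from h import *
c=snap('top');W=world(c).reshape(-1,3);W=W[~np.isnan(W[:,0])]
s=env.state();q=s['joints'];print(np.round(q,3));to((513,-124,236,66.15),(513,-124,50,66.15))
a=np.arctan2(s['eef_pos'][1],s['eef_pos'][0])
r=W[:,0]*np.cos(a)+W[:,1]*np.sin(a);l=-W[:,0]*np.sin(a)+W[:,1]*np.cos(a)
for x in range(0,640,40):
    m=(abs(r-x)<10)&(W[:,2]>300);k=W[m,2]
    if m.sum()>3: print(x,m.sum(),'ztop',round(np.percentile(k,98)),'lat',round(l[m].min()),round(l[m].max()))
S=world(snap('side')).reshape(-1,3);S=S[~np.isnan(S[:,0])]
r=S[:,0]*np.cos(a)+S[:,1]*np.sin(a);l=-S[:,0]*np.sin(a)+S[:,1]*np.cos(a)
print('side')
for x in range(200,640,40):
    m=(abs(r-x)<10)&(S[:,2]>270)&(abs(l)<150);k=S[m,2]
    if m.sum()>3: print(x,m.sum(),'z',round(k.min()),round(k.max()),'lat',round(l[m].min()),round(l[m].max()))
E
```

```text
[-0.5    0.337  1.757  0.     1.047 -0.18 ]
t 6.05 pos [ 495.4 -195.6  235.6] yaw 71.7 F [ 0.2  0.4 -0.8] op 0.653
[ 0.0735 -0.0058 -0.0004] turn 0.096
[ 0.0735 -0.0058  0.1856] turn 0.096
0 86 ztop 407 lat 146 248
40 120 ztop 514 lat 140 245
80 179 ztop 622 lat 134 241
120 263 ztop 729 lat 129 235
160 1710 ztop 805 lat -30 230
200 2719 ztop 814 lat -34 232
240 2709 ztop 813 lat -37 227
280 1460 ztop 787 lat -33 220
320 849 ztop 726 lat -38 92
360 692 ztop 694 lat -41 86
400 514 ztop 664 lat -45 77
440 575 ztop 630 lat -50 75
480 306 ztop 598 lat -55 70
520 557 ztop 576 lat -60 69
560 354 ztop 554 lat -64 65
side
200 614 z 801 818 lat -34 149
240 361 z 779 811 lat -35 150
280 189 z 720 762 lat -25 92
320 216 z 637 727 lat -37 92
360 194 z 623 695 lat -40 87
400 136 z 602 665 lat -30 78
440 235 z 348 631 lat -49 75
480 153 z 324 601 lat -52 71
520 265 z 323 579 lat -57 70
560 135 z 321 558 lat -60 66
600 12 z 312 354 lat 34 42
```

The forearm's underside will stay well above 300 mm after lowering, so it clears the decoy. I move behind the foot and descend.

```bash
python3 -m pendant '[[[0.65,0.035,-0.003,0,0.05],[0.65,0.073,-0.006,0.01,0.096],[0.65,0.073,-0.006,0.05,0.096],[0.65,0.073,-0.006,0.09,0.096],[0.65,0.073,-0.006,0.13,0.096],[0.65,0.073,-0.006,0.165,0.096],[0.65,0.073,-0.006,0.185,0.096],[0.65,0.073,-0.006,0.185,0.096]]]'
python3 -c "
from h import *
to((513,-124,50,66.15))"
```

```text
t: 6.9
eef_pos: [511.5, -124.4, 48.3]
tcp_rot: [-3.137, 0.0, 1.154]
ft_force: [0.3, 0.4, -0.3]
opening: 0.651
t 6.9 pos [ 511.5 -124.4   48.3] yaw 66.1 F [ 0.3  0.4 -0.3] op 0.651
[ 0.001   0.0012 -0.0017] turn -0.001
```

```bash
python3 -m pendant '[[[0.65,0.012,0,0,0],[0.65,0.022,0,0,0],[0.65,0.028,0,0,0],[0.65,0.032,0,0,0],[0.65,0.036,0,0,0],[0.65,0.04,0,0,0],[0.65,0.044,0,0,0],[0.65,0.048,0,0,0]]]'
cat > box.py <<'E'
from h import *
c=snap('top');W=world(c); z=W[...,2]
v,u=np.mgrid[:420,:560]; m=(u>220)&(u<370)&(v>150)&(v<260)&(z>83)&(z<102)
l=(W[...,0]-570)*-.9146+(W[...,1]-34)*.4043; s=W[...,0]*.4043+W[...,1]*.9146
m&=(abs(l)<75)&(s>160)   # s>160: keep gripper out
p=W[m]; r=cv2.minAreaRect(p[:,:2].astype(np.float32)); print(len(p),np.round(r[0],1),np.round(r[1],1),round(r[2],2),'s max',np.round(np.nanpercentile(s[m],[98,100]),1),'face 411')
cv2.imwrite('pics/b%d.png'%int(env.state()['t']*100),cv2.resize(c['image'][150:270,210:370],(800,600),interpolation=cv2.INTER_CUBIC))
to()
E
python3 box.py; ls pics
```

```text
t: 7.7
eef_pos: [532.0, -80.9, 50.7]
tcp_rot: [-3.141, -0.0, 1.154]
ft_force: [-1.9, -3.2, 2.6]
opening: 0.65
377 [591.8  78.2] [190.1  81.1] 69.6 s max [404.3 406.4] face 411
t 7.75 pos [532.2 -80.5  50.6] yaw 66.1 F [-0.5 -1.   1.8] op 0.649
b775.png
s1.png
side0.png
t2.png
t3.png
t4.png
t5.png
top0.png
v5.png
```

```bash
python3 -m pendant '[[[0.65,0.002,0,0,0],[0.65,0.004,0,0,0],[0.65,0.005,0,0,0],[0.65,0.006,0,0,0],[0.65,0.007,0,0,0],[0.65,0.008,0,0,0],[0.65,0.009,0,0,0],[0.65,0.009,0,0,0]]]'
sed -i 's/s>160/s>152/' box.py; python3 box.py
```

```text
t: 8.55
eef_pos: [533.7, -74.3, 50.5]
tcp_rot: [-3.138, 0.003, 1.156]
ft_force: [-12.7, -19.6, 7.5]
opening: 0.65
373 [594.2  81.4] [194.5  80.8] 68.8 s max [410.3 412.3] face 411
t 8.6 pos [533.7 -74.3  50.5] yaw 66.2 F [-12.7 -19.2   7.1] op 0.649
```

```bash
ls -t pics|head -1; cp pics/$(ls -t pics|head -1) pics/cur.png
```

```text
b860.png
```

View pics/cur.png

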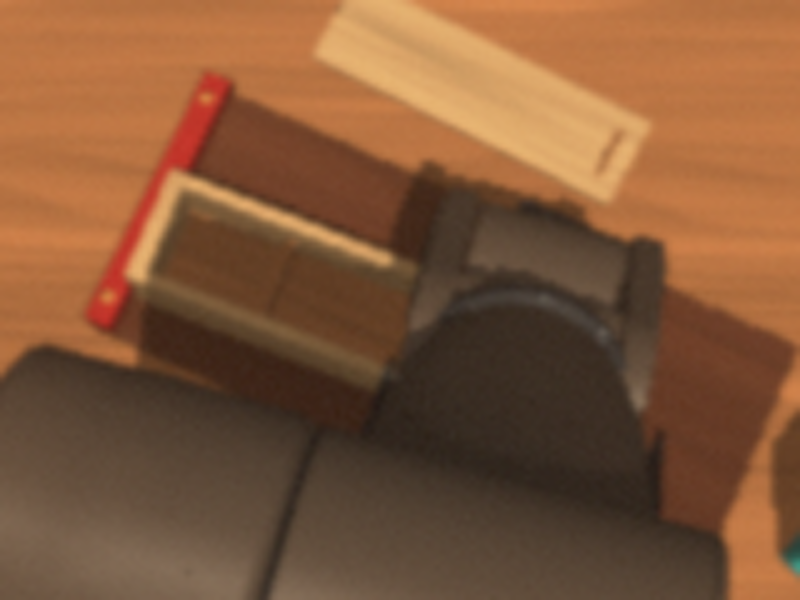

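The head end, from (178,175) to (130,275), is up against the bar. The arm hides the foot, so I back off and measure the whole rim.

```bash
python3 -m pendant '[[[0.65,-0.02,0,0,0],[0.65,-0.05,0,0,0],[0.65,-0.08,0,0,0],[0.65,-0.1,0,0,0],[0.65,-0.1,0,-0.04,0],[0.65,-0.1,0,-0.08,0],[0.65,-0.1,0,-0.12,0],[0.65,-0.1,0,-0.12,0]]]'
cat > box2.py <<'E'
from h import *
W0=np.load('top0.npy'); I=cv2.imread('pics/top0.png').astype(int)
def ang(P):
    (vx,vy,x,y)=cv2.fitLine(P.astype(np.float32),cv2.DIST_HUBER,0,.01,.01).ravel(); return np.degrees(np.arctan2(vy,vx))%180,(x,y)
v,u=np.mgrid[:420,:560]
b=(u>222)&(u<262)&(v>160)&(v<222)&(I[...,2]>110)&(I[...,1]<60)&(W0[...,2]>35)&(W0[...,2]<50)
B=W0[b][:,:2]; print('bar ang-90',ang(B)[0]-90, ang(B)[1])
# board long edges from top0: outermost lateral points per s-bin
acc=[]
for k in range(4):
    c=snap('top');W=world(c); z=W[...,2]
    s=W[...,0]*.4043+W[...,1]*.9146; l=(W[...,0]-657.8)*-.9146+W[...,1]*.4043-169.5*.4043
    m=(z>86)&(z<99)&(s>140)&(s<430)&(abs(l)<95); acc.append(np.c_[s[m],l[m]])
A=np.vstack(acc); r=cv2.minAreaRect(A.astype(np.float32)); print('box rect in board frame',np.round(r[0],1),np.round(r[1],1),r[2])
# edges by bins
def edge(A,ax,sign,lo,hi,st=6):
    o=1-ax; E=[]
    for x in np.arange(lo,hi,st):
        q=A[(A[:,o]>=x)&(A[:,o]<x+st),ax]
        if len(q)>3: E.append((x+st/2,np.percentile(q,96 if sign>0 else 4)))
    E=np.array(E); p=np.polyfit(E[:,0],E[:,1],1); return np.degrees(np.arctan(p[0])), np.polyval(p,E[:,0].mean()), len(E)
L=A[:,1]; 
print('left edge',edge(A,1,1,185,395),'right',edge(A,1,-1,185,395))
print('head',edge(A,0,1,np.percentile(L,5),np.percentile(L,93)),'foot',edge(A,0,-1,np.percentile(L,5),np.percentile(L,93)))
cv2.imwrite('pics/cur2.png',cv2.resize(c['image'][150:270,210:370],(800,600),interpolation=cv2.INTER_CUBIC))
to()
E
python3 box2.py
```

```text
t: 9.4
eef_pos: [497.1, -164.9, 175.1]
tcp_rot: [3.133, -0.0, 1.153]
ft_force: [-0.1, -0.7, -0.1]
opening: 0.65
bar ang-90 65.36305 (np.float32(657.6634), np.float32(168.22961))
box rect in board frame [286.7  21. ] [250.7  81.5] 2.6869544982910156
left edge (np.float64(2.6505532659986137), np.float64(60.71846803641119), 35) right (np.float64(2.6049382047992045), np.float64(-18.00725220636994), 35)
head (np.float64(8.705362469960239), np.float64(405.18169380964343), 14) foot (np.float64(19.7341222571241), np.float64(170.47634125529655), 14)
t 9.6 pos [ 494.7 -163.9  169.5] yaw 66.1 F [-1.  -0.3 -1. ] op 0.648
```

View pics/cur2.png

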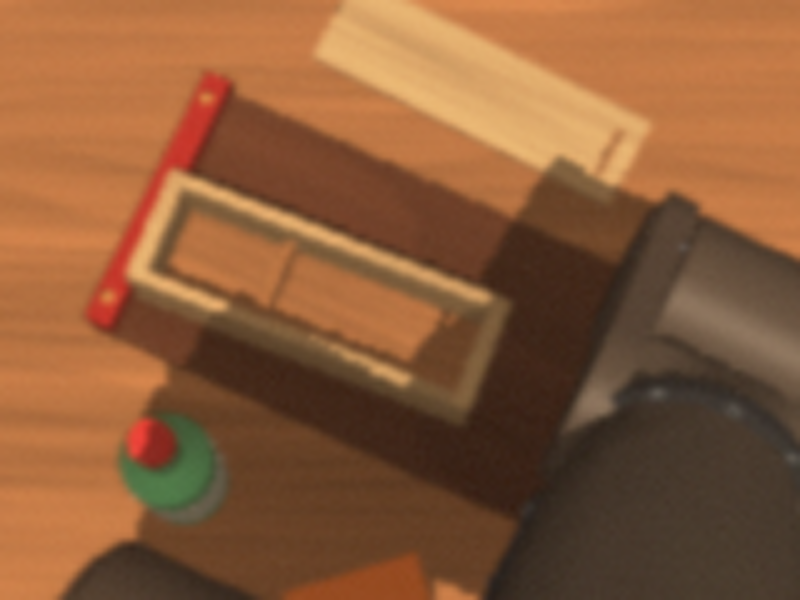

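The box is about 3° off square: its right head corner is in contact and the gap is on the bottle side. I fit the board's edges more precisely to get its true angle.

```bash
cat > edges.py <<'E'
from h import *
c=snap('top'); R=cv2.Rodrigues(np.array(c['rvec'],float))[0]; t=np.array(c['tvec'],float).ravel()
def plane(uv,z):
    d=np.c_[(uv[:,0]-c['cx'])/c['fx'],(uv[:,1]-c['cy'])/c['fy'],np.ones(len(uv))]@R; C=-R.T@t
    return (C+d*((z-C[2])/d[:,2])[:,None])[:,:2]
def sub(img,a,b,w=5,lo=.08,hi=.92):
    a,b=np.array(a,float),np.array(b,float); d=(b-a)/np.linalg.norm(b-a); n=np.array([-d[1],d[0]])
    k=np.linspace(lo,hi,80); o=np.arange(-w,w+.01,.25); P=(a+k[:,None]*(b-a))[:,None]+o[None,:,None]*n
    g=cv2.remap(cv2.GaussianBlur(img,(0,0),.8),P[...,0].astype(np.float32),P[...,1].astype(np.float32),cv2.INTER_CUBIC).astype(float)
    G=abs(np.gradient(g,axis=1)); j=G.argmax(1); E=P[np.arange(len(k)),j]; return E
def fit(E,z):
    Q=plane(E,z).astype(np.float32)
    for _ in range(3):
        vx,vy,x,y=cv2.fitLine(Q,cv2.DIST_HUBER,0,.01,.01).ravel(); e=(Q[:,0]-x)*-vy+(Q[:,1]-y)*vx; Q=Q[abs(e)<max(2.,1.5*e.std())]
    return round(float(np.degrees(np.arctan2(vy,vx))%180),2),np.round([x,y],1),len(Q),round(float(e.std()),2)
E
python3 - <<'E'
from edges import *
I=cv2.imread('pics/top0.png'); r=I[...,2]
print('board lid edge',fit(sub(r,(262,171),(366,214)),12))
print('board near edge',fit(sub(r,(240,215),(350,268)),12))
print('board end',fit(sub(r,(368,217),(352,266)),12))
g=I[...,2]; 
print('bar outer',fit(sub(g,(250,167),(229,211)),42)); print('bar inner',fit(sub(I[...,2],(257,169),(236,214)),42))
E
```

```text
board lid edge (65.4, array([667. , -58.2], dtype=float32), 56, 1.41)
board near edge (65.66, array([462.5, -24. ], dtype=float32), 70, 0.98)
board end (155.78, array([ 474.8, -251.1], dtype=float32), 52, 1.06)
bar outer (156.21, array([653.5, 161.7], dtype=float32), 72, 0.93)
bar inner (156.18, array([656.3, 160.3], dtype=float32), 77, 0.95)
```

The board's axis is at about 65.8°, so the box is 3° off. I close the fingers and nudge the foot sideways from the lid side. Pushing at the foot again would only jam against bar friction.

```bash
python3 -c "
from h import *
to((622,-73,170,65.8),(622,-73,50,65.8))"
```

```text
t 9.65 pos [ 494.7 -164.   169.3] yaw 66.1 F [ 0.6 -0.4 -0.2] op 0.654
[ 0.1347  0.0796 -0.0008] turn 0.005
[0.1347 0.0798 0.1192] turn 0.005
```

```bash
python3 -m pendant '[[[0.3,0.03,0.03,0,0.005],[0,0.07,0.06,0,0.005],[0,0.105,0.08,0,0.005],[0,0.135,0.08,0,0.005],[0,0.135,0.08,0.04,0.005],[0,0.135,0.08,0.08,0.005],[0,0.135,0.08,0.115,0.005],[0,0.135,0.08,0.115,0.005]]]' && python3 -m pendant '[[[0,0,-0.008,0,0],[0,0,-0.016,0,0],[0,0,-0.022,0,0],[0,0,-0.026,0,0],[0,0,-0.029,0,0],[0,0,-0.031,0,0],[0,0,-0.033,0,0],[0,0,-0.033,0,0]]]'; python3 -c "
from h import *
to()"
```

```text
t: 10.45
eef_pos: [620.1, -72.5, 50.1]
tcp_rot: [-3.132, 0.002, 1.149]
ft_force: [-0.5, -0.2, 0.0]
opening: 0.04
t: 11.25
eef_pos: [593.0, -59.8, 55.9]
tcp_rot: [3.141, -0.0, 1.149]
ft_force: [0.9, 0.7, 0.5]
opening: 0.007
t 11.25 pos [593.  -59.8  55.9] yaw 65.8 F [0.9 0.7 0.5] op 0.007
```

```bash
python3 -m pendant '[[[0,0,-0.001,0,0],[0,0,-0.002,0,0],[0,0,-0.003,0,0],[0,0,-0.004,0,0],[0,0,-0.005,0,0],[0,0,-0.006,0,0],[0,0,-0.006,0,0],[0,0,-0.006,0,0]]]' ; python3 - <<'E'
from edges import *
to()
W=world(c); z=W[...,2]
s=W[...,0]*.4043+W[...,1]*.9146; l=(W[...,0]-657.8)*-.9146+W[...,1]*.4043-169.5*.4043
m=(z>86)&(z<99)&(s>140)&(s<430)&(abs(l)<95); A=np.c_[s[m],l[m]]
for a in (1,-1):
    E=np.array([(x,np.percentile(q,96 if a>0 else 4)) for x in range(180,400,6) for q in [A[(A[:,0]>=x)&(A[:,0]<x+6),1]] if len(q)>3])
    p=np.polyfit(E[:,0],E[:,1],1); print(len(E),66.15+np.degrees(np.arctan(p[0])))
print(cv2.minAreaRect(A.astype(np.float32)))
cv2.imwrite('pics/cur3.png',cv2.resize(c['image'][150:270,210:370],(800,600),interpolation=cv2.INTER_CUBIC))
E
```

```text
t: 12.05
eef_pos: [587.2, -57.2, 55.5]
tcp_rot: [-3.141, -0.0, 1.149]
ft_force: [0.5, -0.8, -0.4]
opening: 0.007
t 12.1 pos [587.2 -57.2  55.5] yaw 65.8 F [-0.2  0.4  0.6] op 0.001
24 66.66071925980052
24 66.2286055262892
((336.2221374511719, 24.56182289123535), (152.70228576660156, 81.50978088378906), 0.9717787504196167)
```

View pics/cur3.png

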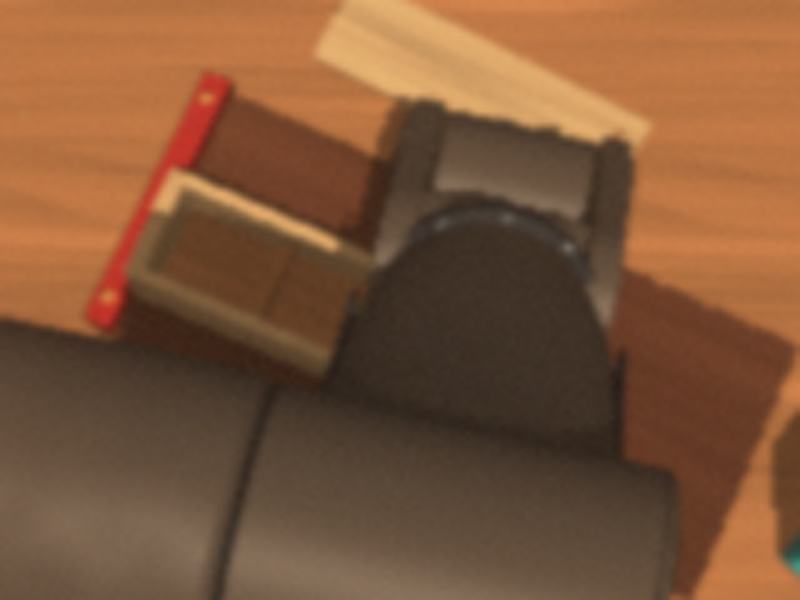

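The nudge worked: the box is now at about 66.5°. I retreat, go back behind the foot with the fingers spread, and measure the full rim there.

```bash
python3 -m pendant '[[[0,0,0.02,0,0],[0,0,0.03,-0.02,0],[0,0,0.03,-0.06,0],[0,0,0.03,-0.1,0],[0.4,-0.03,0.0,-0.115,0],[0.65,-0.07,-0.02,-0.115,0],[0.65,-0.11,-0.04,-0.115,0],[0.65,-0.15,-0.045,-0.115,0]]]'; cat > m.py <<'E'
from edges import *
S=[]
W=world(c); 
for k in range(4):
    W=world(snap('top')); z=W[...,2]
    s=W[...,0]*.41+W[...,1]*.912; l=(W[...,0]-657.8)*-.912+(W[...,1]-169.5)*.41
    m=(z>86)&(z<99)&(s>140)&(s<430)&(abs(l)<95); S.append(W[m][:,:2])
A=np.vstack(S).astype(np.float32); r=cv2.minAreaRect(A); print(r)
b=np.radians(65.8);f=np.array([np.cos(b),np.sin(b)]);n=np.array([-f[1],f[0]])
P=cv2.boxPoints(r); print('corners s,l (rel bar centre):',np.round(np.c_[(P-[657.8,169])@f,(P-[657.8,169])@n],1).tolist())
B=np.c_[(A-[657.8,169])@f,(A-[657.8,169])@n]
for ax,lo,hi,st in ((1,-250,-20,6),):
  for q in (4,96):
    E=np.array([(x,np.percentile(g,q)) for x in range(lo,hi,st) for g in [B[(B[:,0]>=x)&(B[:,0]<x+st),1]] if len(g)>8]); p=np.polyfit(E[:,0],E[:,1],1); print('edge angle rel 65.8',np.round(np.degrees(np.arctan(p[0])),2),len(E))
to()
E
python3 m.py
```

```text
t: 12.9
eef_pos: [482.4, -175.5, 170.7]
tcp_rot: [-3.14, -0.0, 1.15]
ft_force: [0.0, -0.4, -0.1]
opening: 0.286
((581.9708251953125, 57.5936279296875), (250.74691772460938, 82.03888702392578), 66.66586303710938)
corners s,l (rel bar centre): [[-258.7, 62.6], [-257.4, -19.4], [-6.7, -15.6], [-8.0, 66.4]]
edge angle rel 65.8 0.92 39
edge angle rel 65.8 0.88 39
t 13.15 pos [ 485.  -175.5  170.6] yaw 65.8 F [ 0.7 -0.1  0.2] op 0.494
```

```bash
python3 -c "
from h import *
to((511,-105,170,65.8),(511,-105,50,65.8))"
```

```text
t 13.15 pos [ 485.  -175.5  170.6] yaw 65.8 F [ 0.7 -0.1  0.2] op 0.494
[ 0.0749 -0.0052  0.0006] turn -0.0
[ 0.0749 -0.0052  0.1206] turn -0.0
```

```bash
python3 -m pendant '[[[0.65,0.03,-0.005,0,0],[0.65,0.06,-0.005,0.01,0],[0.65,0.06,-0.005,0.05,0],[0.65,0.06,-0.005,0.09,0],[0.65,0.06,-0.005,0.12,0],[0.65,0.065,-0.005,0.12,0],[0.65,0.075,-0.005,0.12,0],[0.65,0.085,-0.005,0.12,0]]]' && python3 -m pendant '[[[0.65,0.01,0,0,0],[0.65,0.018,0,0,0],[0.65,0.023,0,0,0],[0.65,0.026,0,0,0],[0.65,0.028,0,0,0],[0.65,0.03,0,0,0],[0.65,0.032,0,0,0],[0.65,0.032,0,0,0]]]'; python3 -c "
from h import *
to((533.4,-74.5,50,65.8))"
```

```text
t: 13.95
eef_pos: [516.4, -95.1, 52.1]
tcp_rot: [3.14, -0.0, 1.149]
ft_force: [0.4, -0.2, 0.8]
opening: 0.648
t: 14.75
eef_pos: [526.3, -68.3, 50.6]
tcp_rot: [-3.138, 0.003, 1.151]
ft_force: [-11.2, -14.3, 6.1]
opening: 0.652
t 14.75 pos [526.3 -68.3  50.6] yaw 65.9 F [-11.2 -14.3   6.1] op 0.652
[-0.0028  0.009   0.0005] turn 0.002
```

```bash
python3 -m pendant '[[[0.65,0,-0.0005,0,0],[0.65,0,-0.001,0,0],[0.65,0,-0.0015,0,0],[0.65,0,-0.002,0,0],[0.65,0,-0.0025,0,0],[0.65,0,-0.003,0,0],[0.65,0,-0.003,0,0],[0.65,0,-0.003,0,0]]]'; python3 -c "
from h import *
to()"; python3 -m pendant '[[[0.65,-0.02,0,0,0],[0.65,-0.04,0,0,0],[0.65,-0.06,0,-0.02,0],[0.65,-0.08,0,-0.06,0],[0.65,-0.1,0,-0.1,0],[0.65,-0.1,0,-0.14,0],[0.65,-0.1,0,-0.18,0],[0.65,-0.1,0,-0.18,0]]]'; python3 m.py
```

```text
t: 15.55
eef_pos: [524.5, -66.9, 50.6]
tcp_rot: [-3.14, 0.002, 1.149]
ft_force: [-6.5, -10.8, 3.8]
opening: 0.648
t 15.55 pos [524.5 -66.9  50.6] yaw 65.8 F [ -6.5 -10.8   3.8] op 0.648
t: 16.35
eef_pos: [485.9, -158.0, 235.3]
tcp_rot: [3.133, 0.0, 1.148]
ft_force: [0.4, -0.2, 0.1]
opening: 0.652
((580.4099731445312, 58.715118408203125), (250.5076904296875, 81.43388366699219), 65.86100006103516)
corners s,l (rel bar centre): [[-257.6, 66.0], [-257.5, -15.5], [-7.0, -15.2], [-7.1, 66.2]]
edge angle rel 65.8 0.04 39
edge angle rel 65.8 0.08 39
t 16.6 pos [ 484.  -156.7  229.3] yaw 65.8 F [-0.8 -0.6 -0.1] op 0.65
```

The box is now at 65.86° against the board's 65.8°. As an independent check, I look at the head seam and the bar through the wrist camera.

```bash
python3 -c "
from h import *
to((570,35,300,65.8))"; python3 -m pendant '[[[0.65,0.02,0,-0.04,0],[0.65,0.06,0,-0.07,0],[0.65,0.1,0,-0.07,0],[0.65,0.14,0,-0.07,0],[0.65,0.17,0,-0.07,0],[0.65,0.17,0,-0.07,0],[0.65,0.17,0,-0.07,0],[0.65,0.17,0,-0.07,0]]]'; python3 - <<'E'
from h import *
to(); c=snap('wrist','w6.png'); cv2.imwrite('pics/w6b.png',cv2.resize(c['image'],(800,600),interpolation=cv2.INTER_CUBIC))
E
```

```text
t 16.6 pos [ 484.  -156.7  229.3] yaw 65.8 F [-0.8 -0.6 -0.1] op 0.65
[ 0.2101 -0.0003 -0.0707] turn 0.0
t: 17.4
eef_pos: [553.8, -2.5, 299.8]
tcp_rot: [-3.14, 0.001, 1.148]
ft_force: [-0.9, 0.4, 0.4]
opening: 0.652
t 17.4 pos [553.8  -2.5 299.8] yaw 65.8 F [-0.9  0.4  0.4] op 0.652
```

View pics/w6b.png

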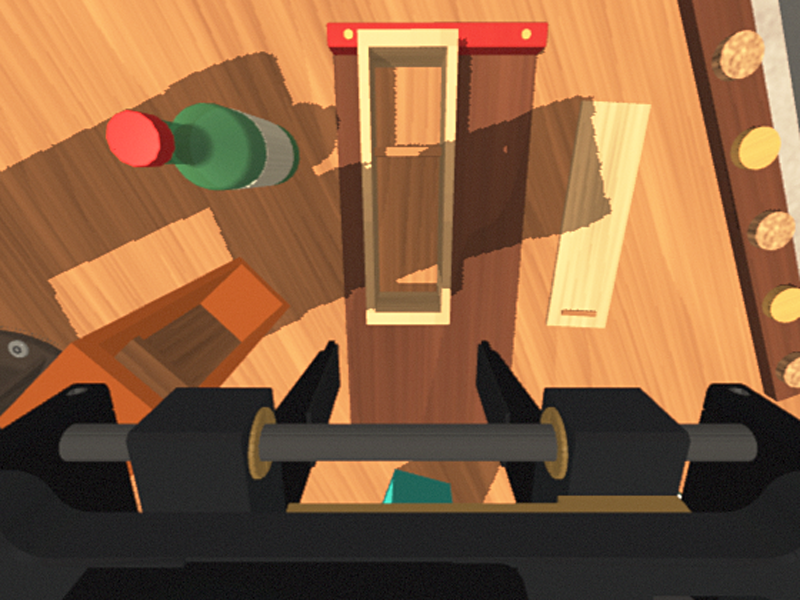

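The wrist view shows the rim's head edge, (360,30) to (458,30), parallel with the bar, (330,24) to (546,22). The bottle and lid are untouched. Now the numbers.

```bash
python3 - <<'E'
import edges as e
from h import *
s=env.state(); c=snap('wrist'); T=np.array(c['tool_from_camera']); M=np.eye(4); M[:3,:3]=Ro.from_euler('xyz',s['tcp_rot']).as_matrix(); M[:3,3]=s['eef_pos']
X=np.linalg.inv(M@T); e.R=X[:3,:3]; e.t=X[:3,3]; e.c=c
I=c['image']; k=.7
def E(n,ch,a,b,z,w=4):
    a=np.array(a)*k;b=np.array(b)*k
    r=e.fit(e.sub(I[...,ch],a,b,w),z); f=np.array([np.cos(np.radians(65.8)),np.sin(np.radians(65.8))]); print(n,r,'s',round(float((r[1]-[657.8,169])@f),1))
E('bar outer',0,(332,24),(546,22),42)
E('bar inner R',1,(465,52),(544,50),42); 
E('head outer',0,(361,31),(457,30),92,3)
E('head inner',2,(372,48),(444,47),92,3)
E('foot outer',2,(368,325),(448,324),92)
E('side L',2,(358,32),(368,322),92); E('side R',2,(458,32),(449,322),92)
E('board L',2,(336,56),(350,400),12);E('board R',2,(535,56),(515,370),12)
E
python3 m.py
```

```text
bar outer (158.63, array([665.4, 175.3], dtype=float32), 62, 1.03) s 8.9
bar inner R (155.74, array([712.6, 128.6], dtype=float32), 80, 0.14) s -14.4
head outer (155.91, array([634.2, 170.9], dtype=float32), 80, 0.08) s -7.9
head inner (156.79, array([629.3, 159.5], dtype=float32), 80, 0.25) s -20.3
foot outer (155.72, array([529.5, -57.5], dtype=float32), 80, 0.1) s -259.2
side L (66.07, array([556.6, 103.7], dtype=float32), 76, 0.35) s -101.0
side R (65.65, array([634.6,  79.4], dtype=float32), 80, 0.37) s -91.2
board L (65.75, array([483.5,  20.5], dtype=float32), 74, 0.52) s -206.9
board R (65.72, array([678.1, -32.6], dtype=float32), 80, 0.42) s -175.6
((608.8876342773438, 123.31842803955078), (109.26834869384766, 82.0076904296875), 65.2328872680664)
corners s,l (rel bar centre): [[-115.9, 67.4], [-116.8, -14.6], [-7.5, -15.7], [-6.7, 66.3]]
edge angle rel 65.8 -28.84 14
edge angle rel 65.8 21.68 14
t 17.8 pos [554.1  -2.2 300.7] yaw 65.8 F [-0.1  0.1  0.1] op 0.65
```

The checks agree: bar 155.74°, head edge 155.91°, foot edge 155.72°, box sides on average 65.86° and board edges 65.74°. The last push met about 12 N against the stop, and the gripper is clear. I hand in.

```bash
python3 -c "
from h import *
print(env.job_done())"
```

```text
the job is handed in; nothing more can be done
None
```

The box lies on its back on the board, open front up, with its head end against the red stop bar. I handed the job in at about 18 s with the gripper open and clear, 300 mm above the table.

**How it went:**
- I tipped the box over with two spread fingertips near the top.
- I then pushed it along the board from its foot. It jammed about 3° off square.
- A sideways nudge near the foot, then a last push with a 3 mm sideways shift, squared it. The peak force I read was about 25 N.

**Last checks:**
- **Squareness:** the box sides measured 65.9° and the board edges 65.7°. The head edge measured 155.9° and the bar's inner edge 155.7°, so it is square to about 0.2°.
- **Contact:** the last push met about 12 N against the stop, and I backed off straight afterwards.
- **Other things:** the bottle and lid looked undisturbed in the last wrist picture. I did not measure the positions of the other things again.

**Disagreements:**
- The head edge measured 2 to 3 mm past where I put the bar's inner face. That is roughly the calibration error, so it gives no sign of a gap, but flush contact rests on the push force, not on seeing the seam.
- A fit of the bar's outer edge in the wrist picture was noisy (158.6°), so I ignored it.
- A last top-camera reading, with the arm hiding part of the box, was also unusable.

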